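# Sweep the loose jar lids into the collecting tray

### The job

Sweep the three loose metal jar lids along the bench with the fingers, gently, through the open side of the white collecting tray, until every lid lies flat and fully inside it. Only push the lids: do not grip them, lift them, tip them over or press hard on them. Leave the small amber bottle, the closed jar and the red-topped tub standing where they are.

Things in the scene. Friction and masses are not known exactly. Their poses are not given: they have to be found in the camera images.
- tray: tray fixed to the bench, open at the top and on its own -y side, white walls 25 mm high and 5 mm thick on the other three; steel floor level with the bench, no sill. Origin at the centre of the inside floor; the inside runs from -85 to +85 mm in its x and from -65 (mouth) to +65 mm (back wall) in its y; axes turn with its yaw. The three lids fit side by side, not one behind another
- tray_mouth (a point): middle of the tray's open side, on the floor line, 65 mm from the tray's origin towards its -y
- lid0: loose aluminium screw lid of a balm jar, a flat disc 44 mm in diameter and 15 mm high with a white liner on top, about 30 g, lying on the bench and sliding on it with well under 1 N of push; origin at the centre of its underside, z up along the disc's axis
- lid1: loose aluminium screw lid of a balm jar, a flat disc 44 mm in diameter and 15 mm high with a white liner on top, about 30 g, lying on the bench and sliding on it with well under 1 N of push; origin at the centre of its underside, z up along the disc's axis
- lid2: loose aluminium screw lid of a balm jar, a flat disc 44 mm in diameter and 15 mm high with a white liner on top, about 30 g, lying on the bench and sliding on it with well under 1 N of push; origin at the centre of its underside, z up along the disc's axis
- dropper_bottle: bystander: small amber glass bottle with a blue label and black cap, 30 mm in diameter, 72 mm tall, standing loose; origin at the centre of its underside
- balm_jar: bystander: yellow closed jar with an aluminium lid screwed on, 44 mm in diameter, 43 mm tall, standing loose; origin at the centre of its underside
- red_tub: bystander: white tub with a red cover, 64 mm in diameter, 69 mm tall, standing loose; origin at the centre of its underside
Mind the look-alikes: they are no part of the job. Of the things that look like the tray, the smaller one is meant.

How it is judged:
By the outcome, as a careful person would: the job done as asked, in the order asked, and still so for the second after the job is handed in, with the robot touching nothing.
It also fails if it takes over 72 s, if anything falls off the work surface, if the arm or the gripper's body presses on something with over 40 N, if the wrist force passes 120 N, or if a joint passes its speed limit or range.

### The arm

A 6-joint arm with a two-finger parallel gripper is mounted at the origin on the work surface. World frame = base frame: x ahead of the robot, y to its left, z up, the work surface at z = 0. Lengths are in m, angles in rad, forces in N, time in s.
With the tool pointing down it reaches from about 0.225 to 0.875 m from the base axis. Payload 3.4 kg.
Tool frame: the origin (TCP) lies on the centre line of the jaws, within the pads' length; the fingertips stand 17 mm ahead of it and the grasp point (between the pads) lies 2 mm behind it (manip.finger_overhang is the distance from the TCP to the fingertips, in m); y points along the fingers, x is the direction in which the jaws open and shut, and the axes are right-handed (so a half turn about y gives the same grasp; the last joint's range is limited). The gripper opens to 85 mm and grips with 20 to 120 N. Pads are 22 mm wide; open, the fingers measure 114 mm over their backs; the gripper's body (76 mm by 85 mm) begins 54 mm behind the grasp point. The pads swing forward as they close: fully open they stand 13 mm farther back than shut.
Start: joints at [0.999, 0.276, 1.505, -0, 1.361, -0.121], TCP at [0.251, 0.518, 0.248] pointing down, gripper open.
Joint ranges: [-2.89, 2.89], [-0.75, 2.08], [0.22, 2.7], [-1.18, 4.32], [0.11, 2.71], [-2.7, 2.7]. Speed limits (rad/s): [2.57, 2.57, 3.14, 3.14, 3.14, 3.14].

### API

Orientations are given as a unit quaternion [w, x, y, z].
In Python, from rig import manip gives the robot as it stands.
- The arm moves only by the tool arm_command, never from a script. Its argument "commands" is a list of rows, each a list of 3 entries, a list of its own where there are three numbers: the finger opening in cm, from 0 to 8.54, then the shift along the world's x, y, z in cm, then the turn about the world's z in rad. A call has 1 to 12 rows; each row shifts and turns the commanded pose from where the row before left it; what a row does not reach is not made up. A row lasts 1/10 s, in which the tool goes at most 50 mm and 8.59 degrees, less where a joint would pass 70% of its speed; a pose out of reach is approached as far as the arm can. A call with a gripper value outside its range is refused whole. The fingers move at their own pace and stop on an object; "grip_force" is the grip in N (left out, the last holds). Time passes only in rows, so rows that do not move let the fingers close. It gives the time, the measured TCP pose, the force and the opening at its end, in the units of the state.
- manip.get_state(): the state, without advancing time (a new reading comes with each control period).
- manip.get_image(name): name is "scene" or "top" or "wrist"; returns a dict with "pixels" (480x640x3 uint8, red, green, blue), "range_z" (480x640 float32, m along the optical axis (not along the pixel's ray), 0 where there is no reading), "intrinsics" (3x3 intrinsics, pixels), "R" (3x3) and "t" (3): a world point X has camera coordinates R X + t. Camera axes: x right, y down, z forward; pixel columns grow to the right and rows downward; lengths in m; the calibration is good to about 2 mm. A picture is of the moment at which its call begins.
- manip.sign_off(): hands the job in, once; it reports no verdict.
The state is a dict: "clock": time; "qpos": joint angles; "qd": joint speeds; "effort": joint torques, N m; "position": TCP position; "ee_rot": TCP orientation; "contact_force": force on the tool from outside, world axes, zero at the start; "moment": the same for the moment, N m; "width": finger opening in m.
Only numpy, scipy, OpenCV 4.12 (cv2) and the standard library are available. Lean on these libraries where they do the work, as an engineer would, in place of code of your own. Each camera call takes 0.05 s, during which the arm holds its last target.

## Working session

There is one attempt and no reset: what is moved stays moved. The work goes in short steps, Python scripts to look and compute and a tool call to move; the robot and the scene stay as the last step left them, time stands still between calls to the robot, and variables do not carry over. Pictures are saved under pics/ and viewed, and the job is handed in when it is done.

Besides the shell and the picture viewer there is one more tool, called as name([rows], argument=value, ...), one row to a line, values as JSON. arm_command: Moves the arm, as the interface text tells. Its arguments: {"type":"object","properties":{"commands":{"type":"array"},"grip_force":{"type":"number"}},"required":["commands"]}

```bash
ls; mkdir -p pics; python3 - <<'E'
from rig import manip
import cv2,numpy as np
print(manip.get_state())
for n in("scene","top"):
    d=manip.get_image(n); np.savez(f"{n}0.npz",**d)
    cv2.imwrite(f"pics/{n}0.png",d["pixels"][:,:,::-1]); print(n,d["intrinsics"],d["R"],d["t"])
E
```

```text
pics
{'clock': 0.0, 'qpos': array([ 9.98994439e-01,  2.76582415e-01,  1.50611732e+00,  1.16164023e-05,
        1.36069524e+00, -1.21024095e-01]), 'qd': array([-0.00034819,  0.00018412,  0.00073647,  0.00173916,  0.00018443,
       -0.0012507 ]), 'effort': array([ 7.77232817e-04, -4.16778874e+01, -2.45799208e+01,  3.60557333e-04,
        1.10162873e-02, -3.34661408e-06]), 'position': array([0.25025486, 0.51714131, 0.24745316]), 'ee_rot': array([-0.59882937,  0.59936376,  0.37503153, -0.37618854]), 'contact_force': array([-0.16612038,  0.13764618, -0.24359369]), 'moment': array([-0.00336081, -0.05130687, -0.00276523]), 'width': 0.08528900909531371}
scene [[471.34552076   0.         323.73756203]
 [  0.         471.34552076 239.05603434]
 [  0.           0.           1.        ]] [[ 0.23352638  0.97215881 -0.01930466]
 [ 0.68085172 -0.17765999 -0.71054758]
 [-0.69419476  0.15278799 -0.70338429]] [-0.04157301 -0.28868182  1.30668749]
top [[615.5764607    0.         322.42941397]
 [  0.         615.5764607  234.02922219]
 [  0.           0.           1.        ]] [[-0.02549341 -0.9995401  -0.01642192]
 [-0.98555518  0.02788117 -0.16704381]
 [ 0.16742485  0.0119262  -0.9858127 ]] [-0.05826606  0.43579608  1.39208936]
```

View pics/scene0.png

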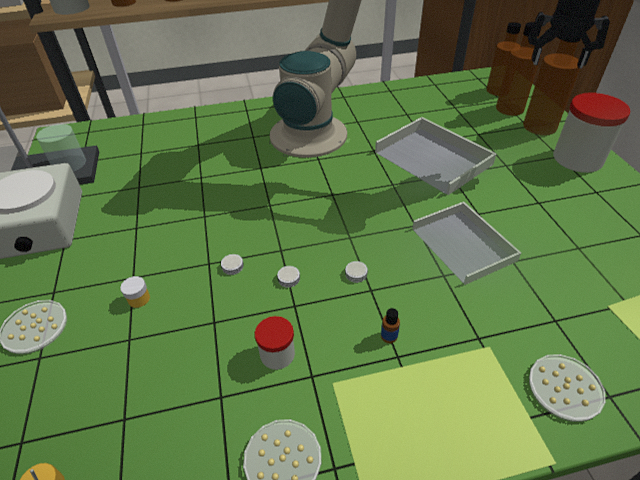

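View pics/top0.png

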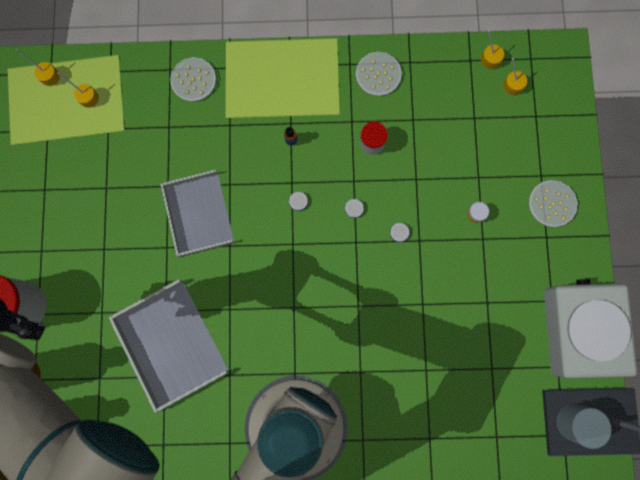

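The scene view shows two trays: the small one at scene (466,243) / top (197,213), and the large one at scene (435,155) / top (170,345). There are three flat lids at top (299,201), (354,208) and (400,232). The white disc at top (479,211) is the closed jar, and the petri dishes are look-alikes. I choose the small tray and those three lids, and will check them in a close crop.

```bash
cat > h.py <<'E'
import numpy as np
def load(n): return dict(np.load(n))
def at_z(d,u,v,z):
    K,R,t=d["intrinsics"],d["R"],d["t"]
    r=R.T@np.linalg.inv(K)@np.array([u,v,1.]); c=-R.T@t
    return c+r*(z-c[2])/r[2]
def cloud(d):
    K,R,t=d["intrinsics"],d["R"],d["t"]; Z=d["range_z"].astype(float)
    v,u=np.mgrid[:480,:640]
    P=np.stack([(u-K[0,2])/K[0,0]*Z,(v-K[1,2])/K[1,1]*Z,Z],-1)
    return (P-t)@R
def proj(d,X):
    p=d["intrinsics"]@(d["R"]@np.array(X,float)+d["t"]); return p[:2]/p[2]
E
python3 - <<'E'
from h import *
import cv2
for n,boxes in(("top",[(150,160,420,270)]),("scene",[(210,195,540,300)])):
    d=load(n+"0.npz")
    for i,(a,b,c,e) in enumerate(boxes):
        cv2.imwrite(f"pics/{n}_crop.png",cv2.resize(d["pixels"][b:e,a:c,::-1],None,fx=2.4,fy=2.4,interpolation=cv2.INTER_CUBIC))
# lids: blobs low saturation
for n in("top","scene"):
    d=load(n+"0.npz"); hsv=cv2.cvtColor(d["pixels"],cv2.COLOR_RGB2HSV); P=cloud(d)
    m=((hsv[...,1]<70)&(hsv[...,2]>100)).astype(np.uint8)
    k,l,s,c=cv2.connectedComponentsWithStats(m)
    for i in range(1,k):
        if 60<s[i,4]<9000:
            p=at_z(d,*c[i],0.015); z=np.median(P[l==i][:,2])
            print(n,c[i].round(1),s[i,2:],"xy@15mm",p[:2].round(4),"depth med",np.median(P[l==i],0).round(4))
E
```

```text
top [378.2  73.2] [  47   45 1491] xy@15mm [ 0.835  -0.2172] depth med [ 0.8393 -0.2179  0.0055]
top [192.6  78.8] [  46   45 1476] xy@15mm [0.8354 0.2409] depth med [0.8396 0.2424 0.0061]
top [200.8 212.6] [  74   87 3577] xy@15mm [0.4976 0.2181] depth med [0.4998 0.2194 0.0015]
top [552.8 203.1] [  49   47 1693] xy@15mm [ 0.4963 -0.6152] depth med [ 0.4978 -0.6188  0.0051]
top [297.8 200.5] [ 19  20 286] xy@15mm [ 0.5201 -0.0133] depth med [ 0.5201 -0.0134  0.0152]
top [353.7 207.7] [ 19  20 291] xy@15mm [ 0.4989 -0.1455] depth med [ 0.4987 -0.1454  0.0151]
top [478.6 210.9] [ 21  20 321] xy@15mm [ 0.4825 -0.4397] depth med [ 0.4769 -0.4334  0.0422]
top [399.1 231.7] [ 19  20 300] xy@15mm [ 0.4381 -0.2502] depth med [ 0.4376 -0.2505  0.015 ]
top [168.4 285.8] [26 16 82] xy@15mm [0.3254 0.2925] depth med [0.3253 0.2873 0.0325]
top [591.4 331. ] [  93   94 7441] xy@15mm [ 0.1963 -0.6764] depth med [ 0.1959 -0.6423  0.0917]
top [173.8 348.7] [ 119  118 6465] xy@15mm [0.1808 0.2776] depth med [0.182  0.2807 0.0021]
top [  3.4 358.3] [10 12 76] xy@15mm [0.169 0.67 ] depth med [0.1811 0.
[... 2184 characters left out ...]
 0.4419 -0.2542  0.0163]
scene [356.1 269.1] [ 23  17 311] xy@15mm [ 0.5225 -0.0168] depth med [ 0.5234 -0.0173  0.0164]
scene [288.1 274. ] [ 23  17 310] xy@15mm [ 0.5014 -0.1494] depth med [ 0.5026 -0.1497  0.0163]
scene [133.4 286.4] [ 27  23 442] xy@15mm [ 0.4579 -0.4451] depth med [ 0.4847 -0.4357  0.0435]
scene [ 32.7 326.5] [  67   54 2343] xy@15mm [ 0.5094 -0.618 ] depth med [ 0.5028 -0.6227  0.0064]
scene [288.9 353.9] [ 13  27 181] xy@15mm [ 0.6781 -0.1805] depth med [ 0.6885 -0.1811  0.0289]
scene [566.8 387.5] [  77   67 3419] xy@15mm [0.8456 0.2352] depth med [0.8433 0.2401 0.0068]
scene [282.6 451.8] [  79   61 3547] xy@15mm [ 0.8352 -0.2189] depth med [ 0.8327 -0.2177  0.0066]
```

View pics/top_crop.png

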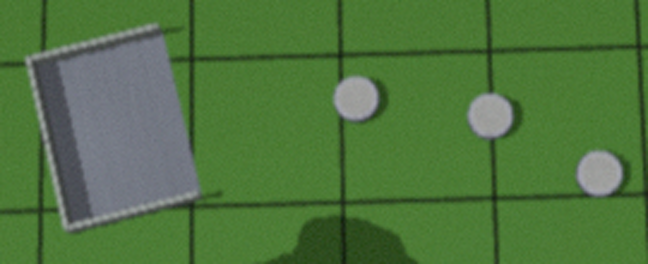

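View pics/scene_crop.png

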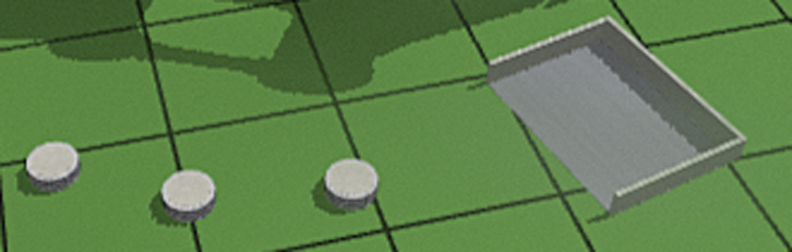

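```bash
python3 - <<'E'
from h import *
import cv2
W=[]
for n in("top","scene"):
    P=cloud(load(n+"0.npz")); X=P.reshape(-1,3)
    for zlo,zhi in((.006,.02),(.02,.03)):
        m=(X[:,0]>.36)&(X[:,0]<.64)&(X[:,1]>.10)&(X[:,1]<.34)&(X[:,2]>zlo)&(X[:,2]<zhi)
        w=X[m]; print(n,zlo,len(w),w.min(0).round(3),w.max(0).round(3))
        if zlo>.015:
            r=cv2.minAreaRect((w[:,:2]*1000).astype(np.float32)); print(r,cv2.boxPoints(r).round(0).tolist())
            W.append(w)
    for nm,a in(("bottle",(.66,.74,-.03,.07)),("tub",(.62,.76,-.24,-.12))):
        m=(X[:,0]>a[0]-.05)&(X[:,0]<a[1])&(X[:,1]>a[2])&(X[:,1]<a[3])&(X[:,2]>.055)&(X[:,2]<.09)
        print(nm,m.sum(),np.median(X[m],0).round(3) if m.any() else'')
w=np.vstack(W)
img=np.zeros((600,600,3),np.uint8)
for i,w in enumerate(W):
    for p in w: 
        x=int((.34-p[1])/.26*600);y=int((.64-p[0])/.28*600)
        cv2.circle(img,(x,y),2,[(0,0,255),(0,255,0)][i],-1)
cv2.imwrite("pics/walls.png",img)
E
```

```text
top 0.006 736 [0.36  0.101 0.006] [0.639 0.34  0.02 ]
top 0.02 417 [0.394 0.142 0.02 ] [0.599 0.312 0.03 ]
((495.8425598144531, 227.939697265625), (181.77842712402344, 135.68890380859375), 13.5394868850708) [[392.0, 273.0], [423.0, 141.0], [600.0, 183.0], [568.0, 315.0]]
bottle 75 [0.671 0.001 0.07 ]
tub 581 [ 0.659 -0.196  0.068]
scene 0.006 739 [0.402 0.135 0.006] [0.604 0.31  0.02 ]
scene 0.02 676 [0.398 0.136 0.02 ] [0.604 0.309 0.029]
((500.6560363769531, 223.16964721679688), (182.23056030273438, 137.74832153320312), 13.401076316833496) [[396.0, 269.0], [428.0, 135.0], [605.0, 177.0], [573.0, 311.0]]
bottle 162 [ 0.684 -0.004  0.072]
tub 1140 [ 0.671 -0.2    0.07 ]
```

View pics/walls.png

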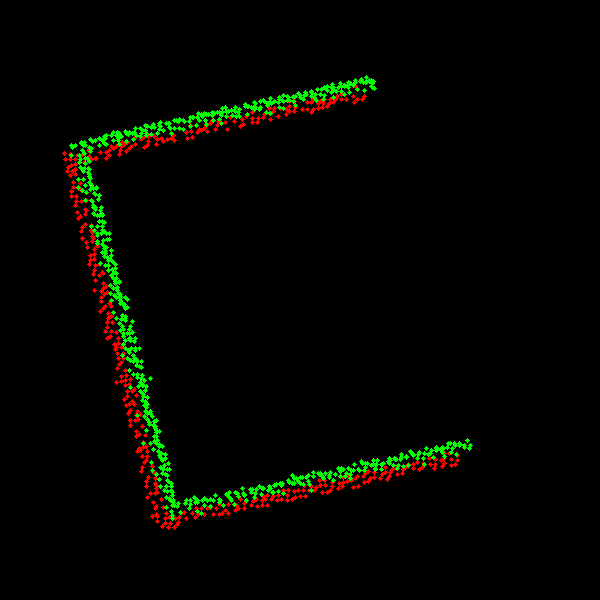

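The crop confirms the small tray. Its mouth faces -y, with corners around top (219,172)/(233,241), and the floor shows no sill. The three lids lie flat in front of it. Wall points give a tray yaw of about 13.4° and a centre of about (0.499, 0.223). Next I get the tool's heading and the path numbers.

```bash
python3 - <<'E'
from rig import manip
from scipy.spatial.transform import Rotation as Ro
s=manip.get_state();q=s["ee_rot"];R=Ro.from_quat(np.r_[q[1:],q[0]] if 0 else [q[1],q[2],q[3],q[0]]).as_matrix();print(R.round(3));print(manip.finger_overhang, [a for a in dir(manip) if a[0]!='_'])
E
cat > plan.py <<'E'
import numpy as np
from scipy.spatial.transform import Rotation as Ro
yaw=np.radians(13.4); C=np.array([.499,.223]); ex=np.array([np.cos(yaw),np.sin(yaw)]); ey=np.array([-ex[1],ex[0]])
def tray(p): return C+p[0]*ex+p[1]*ey
def intray(X): d=np.asarray(X)[:2]-C; return np.array([d@ex,d@ey])
def heading(s):
    q=s["ee_rot"];R=Ro.from_quat([q[1],q[2],q[3],q[0]]).as_matrix()
    x=R[:,0]; return (np.degrees(np.arctan2(x[1],x[0]))+90)%180-90   # jaw axis angle vs world x
def bez(a,b,e,n=200):
    t=np.linspace(0,1,n)[:,None]; return (1-t)**2*a+2*t*(1-t)*b+t*t*e
E
```

```text
[[ 0.436 -0.001 -0.9  ]
 [ 0.9   -0.001  0.436]
 [-0.002 -1.     0.   ]]
0.017 ['MotionError', 'finger_overhang', 'get_image', 'get_state', 'sign_off']
```

arm_command([
  [2.4,[2,-4.5,0],-0.114],
  [2.4,[2,-4.5,0],-0.114],
  [2.4,[2,-4.5,0],-0.114],
  [2.4,[2,-4.5,0],-0.114],
  [2.4,[2,-4.5,0],-0.114],
  [2.4,[2,-4.5,0],-0.114],
  [2.4,[2,-4.5,0],-0.114],
  [2.4,[2,-4.5,0],-0.114],
  [2.4,[2,-4.5,0],-0.114],
  [2.4,[2,-4.5,0],-0.114],
  [2.4,[2,-4.5,0],-0.114],
  [2.4,[2,-4.5,0],-0.114],
])

```text
clock: 1.3
position: [0.4907, -0.0244, 0.2481]
ee_rot: [0.702, -0.701, 0.089, -0.089]
contact_force: [0.4, 0.4, 0.0]
width: 0.0239
```

```bash
python3 - <<'E'
from rig import manip
from plan import *; from h import *
import cv2
d=manip.get_image("wrist"); s=manip.get_state()
cv2.imwrite("pics/w1.png",d["pixels"][:,:,::-1]); np.savez("w1.npz",**d)
print(s["clock"],s["position"],heading(s),s["width"],s["contact_force"])
print(d["intrinsics"],d["R"],-d["R"].T@d["t"])
for X in((.5215,-.0155,.015),(.5005,-.148,.015)): print(proj(d,X))
P=cloud(d);hsv=cv2.cvtColor(d["pixels"],cv2.COLOR_RGB2HSV)
m=((hsv[...,1]<70)&(hsv[...,2]>80)).astype(np.uint8)
k,l,st,c=cv2.connectedComponentsWithStats(m)
for i in range(1,k):
    if st[i,4]>500: print(c[i],st[i,2:],at_z(d,*c[i],.015).round(4),np.median(P[l==i],0).round(4))
E
```

```text
1.35 [ 0.4948831  -0.03195421  0.24800318] -14.908711141192953 0.02396375734678962 [ 3.2385342  -5.14246202  1.07163936]
[[390.87390204   0.         324.50589135]
 [  0.         390.87390204 241.61484775]
 [  0.           0.           1.        ]] [[ 0.96810359 -0.25054638  0.0013956 ]
 [-0.24196304 -0.933463    0.26476539]
 [-0.06503327 -0.25665801 -0.96431185]] [0.50756194 0.04063413 0.37348419]
[353.94987775 191.67976214]
[364.05708203 323.71719441]
[222.33189283  14.78305964] [ 105   44 2314] [0.4506 0.153  0.015 ] [0.4456 0.1566 0.0005]
[355.11204955 190.88626126] [  48   48 1776] [ 0.5227 -0.0151  0.015 ] [ 0.5226 -0.015   0.0151]
[275.90509915 312.10056657] [ 26  55 706] [ 0.418  -0.1134  0.015 ] [ 0.4783 -0.0097  0.2565]
[373.1130186  312.57081545] [ 26  55 699] [ 0.512  -0.1383  0.015 ] [ 0.509  -0.0178  0.2571]
[524.67567568 321.94739382] [  74   65 2072] [ 0.6578 -0.1868  0.015 ] [ 0.6487 -0.1735  0.0302]
[330.51104972 409.3839779 ] [ 40  27 724] [ 0.4427 -0.238   0.015 ] [ 0.4428 -0.239   0.0145]
```

View pics/w1.png

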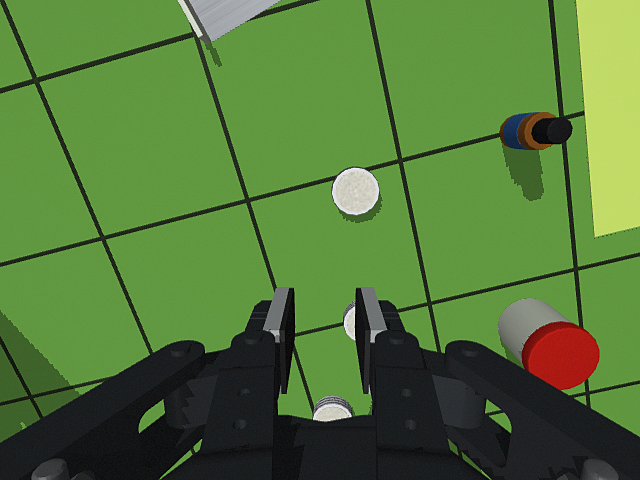

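Wrist view: lid0 is at (355,191), ahead of and between the fingers. The tray's mouth corner is at (207,40), and the bottle and tub are well off to the right. The two fixed cameras and the wrist camera agree to 2–3 mm. I'll descend behind lid0.

arm_command([
  [2.4,[1,-2,-4],0],
  [2.4,[0.9,-2.1,-4],0],
  [2.4,[0,0,-4],0],
  [2.4,[0,0,-4],0],
  [2.4,[0,0,-2.6],0],
  [2.4,[0,0,-1],0],
  [2.4,[0,0,0],0],
  [2.4,[0,0,0],0],
])

```text
clock: 2.15
position: [0.5105, -0.0635, 0.0533]
ee_rot: [-0.702, 0.702, -0.087, 0.088]
contact_force: [0.4, 0.1, -0.2]
width: 0.0239
```

```bash
python3 - <<'E'
from rig import manip
from plan import *
s=manip.get_state();print(s["position"],heading(s),s["width"],s["contact_force"])
E
```

```text
[ 0.51051417 -0.06348389  0.05328801] -14.184507012343303 0.023922553929482587 [ 0.44593623  0.07138616 -0.22274594]
```

arm_command([
  [2.4,[0,0,-1.5],0],
  [2.4,[0,0,-1],0],
  [2.4,[0,0,-0.6],0],
  [2.4,[0,0,0],0],
  [2.4,[0,0,0],0],
])

```text
clock: 2.65
position: [0.5098, -0.0635, 0.0217]
ee_rot: [-0.702, 0.702, -0.087, 0.088]
contact_force: [0.8, 0.3, -0.2]
width: 0.0239
```

```bash
cat >> plan.py <<'E'
def push(s,lid,slot,back=.10,step=.012,off=.0295,stop_h=None):
    """rows (cm, rad) from measured pose s to push lid centre to tray slot"""
    lid=np.array(lid);e=tray(slot); B=bez(lid,e-back*ey,e,800)
    T=np.gradient(B,axis=0);T/=np.linalg.norm(T,axis=1)[:,None]
    L=np.r_[0,np.cumsum(np.linalg.norm(np.diff(B,axis=0),axis=1))]
    n=int(np.ceil(L[-1]/step)); k=[np.argmin(abs(L-x)) for x in np.linspace(0,L[-1],n+1)]
    p=s["position"][:2].copy();h=np.radians(heading(s)); 
    for j,i in enumerate(k):
        q=B[i]-off*T[i]; a=np.arctan2(-T[i,0],T[i,1])
        d=np.round((q-p)*100,2); w=round(a-h,3)
        print(j,d.tolist(),w,"tcp",q.round(3),"h",round(np.degrees(a),1)); p=p+d/100; h=h+w
E
python3 - <<'E'
from rig import manip
from plan import *
s=manip.get_state();print(s["position"],heading(s),s["width"],s["contact_force"])
push(s,(.5225,-.015),(.054,.03))
E
```

```text
[ 0.50984853 -0.06347433  0.02172061] -14.207894326857925 0.0239379673344232 [ 0.79634751  0.26121837 -0.24767182]
0 [0.56, 1.98] 0.005 tcp [ 0.515 -0.044] h -13.9
1 [0.29, 1.13] 0.008 tcp [ 0.518 -0.032] h -13.5
2 [0.3, 1.16] 0.008 tcp [ 0.521 -0.021] h -13.0
3 [0.28, 1.13] 0.009 tcp [ 0.524 -0.009] h -12.5
4 [0.29, 1.17] 0.009 tcp [0.527 0.002] h -12.0
5 [0.26, 1.14] 0.01 tcp [0.53  0.014] h -11.4
6 [0.26, 1.16] 0.01 tcp [0.532 0.025] h -10.8
7 [0.25, 1.15] 0.011 tcp [0.535 0.037] h -10.2
8 [0.23, 1.16] 0.012 tcp [0.537 0.048] h -9.5
9 [0.22, 1.14] 0.012 tcp [0.539 0.06 ] h -8.8
10 [0.22, 1.16] 0.013 tcp [0.541 0.071] h -8.1
11 [0.2, 1.16] 0.015 tcp [0.543 0.083] h -7.2
12 [0.18, 1.19] 0.015 tcp [0.545 0.095] h -6.4
13 [0.17, 1.15] 0.016 tcp [0.547 0.106] h -5.4
14 [0.15, 1.16] 0.018 tcp [0.548 0.118] h -4.4
15 [0.14, 1.17] 0.019 tcp [0.55 0.13] h -3.3
16 [0.12, 1.17] 0.021 tcp [0.551 0.141] h -2.1
17 [0.1, 1.2] 0.024 tcp [0.552 0.153] h -0.7
18 [0.07, 1.17] 0.025 tcp [0.553 0.165] h 0.7
19 [0.05, 1.17] 0.028 tcp [0.553 0.177] h 2.3
20 [0.03, 1.18] 0.03 tcp [0.554 0.189] h 4.0
21 [-0.0, 1.21] 0.035 tcp [0.553 0.201] h 6.0
22 [-0.04, 1.16] 0.038 tcp [0.553 0.212] h 8.2
23 [-0.07, 1.2] 0.043 tcp [0.552 0.224] h 10.7
24 [-0.1, 1.18] 0.047 tcp [0.551 0.236] h 13.4
```

arm_command([
  [2.4,[0.28,1.0,0],0],
  [2.4,[0.28,1.0,0],0.005],
  [2.4,[0.29,1.13,0],0.008],
  [2.4,[0.3,1.16,0],0.008],
  [2.4,[0.28,1.13,0],0.009],
  [2.4,[0.29,1.17,0],0.009],
  [2.4,[0.26,1.14,0],0.01],
  [2.4,[0.26,1.16,0],0.01],
  [2.4,[0.25,1.15,0],0.011],
  [2.4,[0.23,1.16,0],0.012],
  [2.4,[0.22,1.14,0],0.012],
])

```text
clock: 3.75
position: [0.5391, 0.061, 0.0213]
ee_rot: [-0.705, 0.705, -0.054, 0.054]
contact_force: [-0.3, -1.1, 1.6]
width: 0.0244
```

```bash
cat > look.py <<'E'
import sys,cv2
from rig import manip
from plan import *; from h import *
n=sys.argv[1]; cam=sys.argv[2]
d=manip.get_image(cam); s=manip.get_state()
cv2.imwrite(f"pics/{n}.png",d["pixels"][:,:,::-1]); np.savez(n+".npz",**d)
print(s["clock"],s["position"].round(4),round(heading(s),1),s["width"].round(4),s["contact_force"].round(1))
E
python3 look.py a1 wrist
```

```text
Traceback (most recent call last):
  File "look.py", line 7, in <module>
    print(s["clock"],s["position"].round(4),round(heading(s),1),s["width"].round(4),s["contact_force"].round(1))
                                                                ^^^^^^^^^^^^^^^^
AttributeError: 'float' object has no attribute 'round'
```

View pics/a1.png

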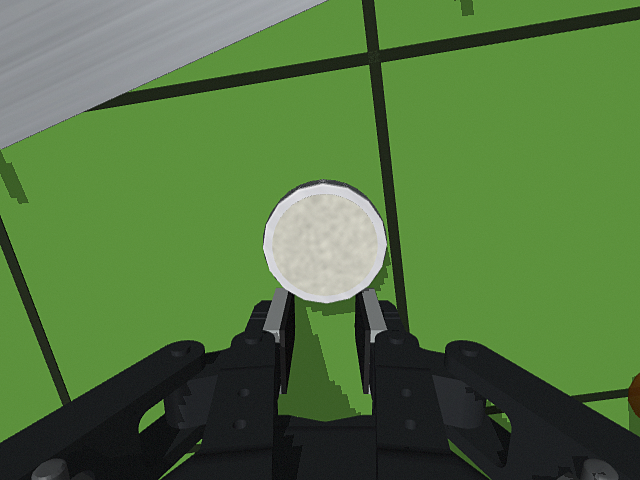

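The lid sits centred at (325,242), cradled by both fingertips at (283,295) and (372,295). The forces are tiny. I'll go on.

arm_command([
  [2.4,[0.22,1.16,0],0.013],
  [2.4,[0.2,1.16,0],0.015],
  [2.4,[0.18,1.19,0],0.015],
  [2.4,[0.17,1.15,0],0.016],
  [2.4,[0.15,1.16,0],0.018],
  [2.4,[0.14,1.17,0],0.019],
  [2.4,[0.12,1.17,0],0.021],
  [2.4,[0.1,1.2,0],0.024],
  [2.4,[0.07,1.17,0],0.025],
  [2.4,[0,0,0],0],
])

```text
clock: 4.8
position: [0.5526, 0.1669, 0.0214]
ee_rot: [0.707, -0.707, -0.005, 0.005]
contact_force: [0.8, 0.2, -0.7]
width: 0.0241
```

```bash
sed -i 's/s\["width"\].round(4)/round(s["width"],4)/' look.py; cat >> look.py <<'E'
P=cloud(d)
K=np.array([[ex[0],ex[1]]])
# tray wall ends and lid projections
if cam=="wrist":
    for nm,t in(("hi mouth inner",(.085,-.065)),("lo mouth inner",(-.085,-.065)),("hi back",(.085,.065)),("lo back",(-.085,.065))):
        w=tray(t); print(nm,proj(d,[*w,.025]).round(0))
E
python3 look.py a2 wrist
```

```text
4.85 [0.5524 0.1661 0.0213] 0.8 0.024 [ 0.3  0.4 -0.3]
hi mouth inner [455. 304.]
lo mouth inner [-12. 398.]
hi back [ 387. -161.]
lo back [-219.    4.]
```

View pics/a2.png

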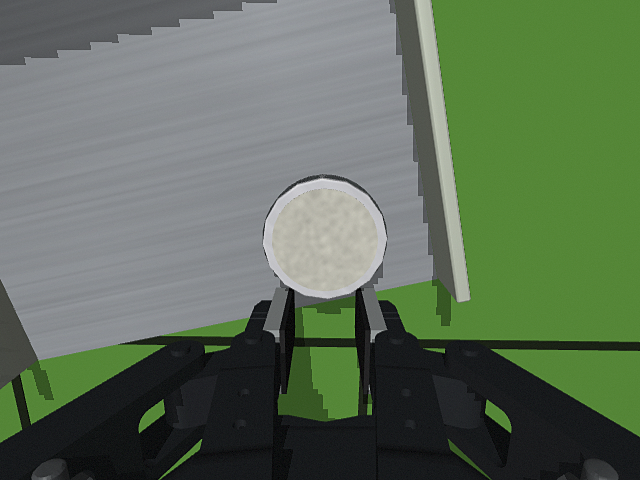

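Lid0 is crossing the mouth at (325,237). The projected wall end (455,304) matches what I see (458,301). Before going deeper I check how high the wide linkage stands above the wall.

```bash
python3 - <<'E'
from h import *
d=load("a2.npz");P=cloud(d);s=np.array([.5524,.1661,.0213])
for u,v in((375,300),(395,320),(400,350),(440,360),(460,350),(490,380),(560,420),(420,400)): print((u,v),((P[v,u]-s)*1000).round(0),P[v,u,2].round(3))
E
```

```text
(375, 300) [18. 13.  0.] 0.021
(395, 320) [24.  9.  7.] 0.028
(400, 350) [20. 13. 34.] 0.055
(440, 360) [32.  8. 30.] 0.051
(460, 350) [ -1.  68. 125.] 0.147
(490, 380) [39. 13. 46.] 0.068
(560, 420) [47. 13. 59.] 0.081
(420, 400) [18. 19. 61.] 0.082
```

arm_command([
  [2.4,[0.05,1.17,0],0.028],
  [2.4,[0.03,1.18,0],0.03],
  [2.4,[0,1.21,0],0.035],
  [2.4,[-0.04,1.16,0],0.038],
  [2.4,[-0.07,1.2,0],0.043],
  [2.4,[-0.06,0.7,0],0.047],
  [2.4,[-0.04,0.4,0],0],
  [2.4,[0,0,0],0],
  [2.4,[0.3,-1.3,0],0],
  [2.4,[0.7,-3,0],0],
  [2.4,[0,0,0],0],
])

```text
clock: 5.95
position: [0.5619, 0.1888, 0.0213]
ee_rot: [-0.702, 0.703, 0.081, -0.081]
contact_force: [0.1, 0.4, 0.5]
width: 0.0237
```

```bash
python3 look.py a3 wrist
```

```text
6.0 [0.5616 0.1901 0.0214] 13.2 0.0238 [0.7 0.2 0.1]
hi mouth inner [413. 378.]
lo mouth inner [-63. 380.]
hi back [440. -43.]
lo back [-193.  -41.]
```

View pics/a3.png

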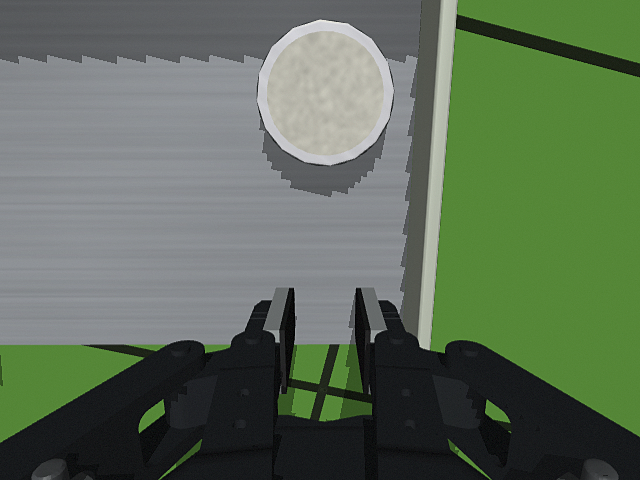

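Lid0 rests at (327,92) in the high side of the tray, well inside the mouth line (row 345). Now I lift and travel to behind lid1.

arm_command([
  [2.4,[0,0,4],0],
  [2.4,[0,0,4],0],
  [2.4,[-0.83,-4.8,0],-0.044],
  [2.4,[-0.83,-4.8,0],-0.044],
  [2.4,[-0.83,-4.8,0],-0.044],
  [2.4,[-0.83,-4.8,0],-0.044],
  [2.4,[-0.83,-4.8,0],-0.044],
  [2.4,[-0.83,-4.8,0],-0.044],
  [2.4,[-0.83,-4.8,0],-0.044],
  [2.4,[-0.83,-4.8,0],-0.044],
  [2.4,[0,0,0],0],
  [2.4,[0,0,0],0],
])

```text
clock: 7.2
position: [0.4942, -0.1924, 0.1012]
ee_rot: [0.706, -0.705, 0.043, -0.043]
contact_force: [-0.1, 0.4, 0.1]
width: 0.0241
```

```bash
cat >> look.py <<'E'
hsv=cv2.cvtColor(d["pixels"],cv2.COLOR_RGB2HSV)
m=((hsv[...,1]<70)&(hsv[...,2]>140)).astype(np.uint8)
k,l,st,c=cv2.connectedComponentsWithStats(m)
for i in range(1,k):
    if st[i,4]>150:
        q=at_z(d,*c[i],.015); M=np.median(P[l==i],0)
        if abs(M[2]-.015)<.006: print("blob",c[i].round(0),st[i,2:],q.round(4),"tray",intray(q).round(3),"z",M[2].round(3))
E
python3 look.py b1 wrist; python3 look.py b1t top
```

```text
7.25 [ 0.4943 -0.1912  0.1012] -6.9 0.024 [-0.7 -0.8 -0. ]
hi mouth inner [  521. -1010.]
lo mouth inner [   6. -681.]
hi back [  378. -2102.]
lo back [ -290. -1482.]
blob [327. 176.] [  80   82 5086] [ 0.5012 -0.1472  0.015 ] tray [-0.084 -0.361] z 0.015
blob [622. 183.] [ 46  21 511] [ 0.6592 -0.1707  0.015 ] tray [ 0.065 -0.42 ] z 0.018
blob [228. 339.] [ 29  23 247] [ 0.4307 -0.2367  0.015 ] tray [-0.173 -0.431] z 0.015
7.3 [ 0.4945 -0.1904  0.1012] -6.8 0.0239 [0.3 0.  0.4]
blob [180. 194.] [ 17  19 253] [0.5432 0.2683 0.015 ] tray [0.054 0.034] z 0.016
blob [400. 232.] [ 18  18 237] [ 0.4372 -0.2519  0.015 ] tray [-0.17  -0.448] z 0.015
```

View pics/b1.png

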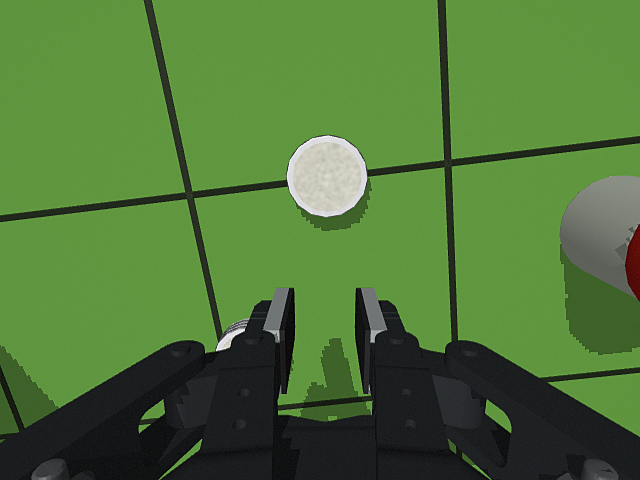

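View pics/b1t.png

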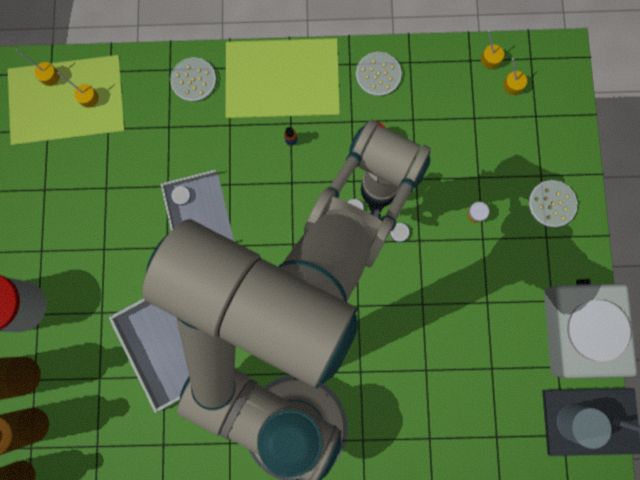

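Wrist view: lid1 is at (327,176), centred ahead of the open fingers, and lid2 is just visible at (228,339), clear of the left finger. The top view puts lid0 at (180,194), which is tray (54, 34) mm. I'll descend.

arm_command([
  [2.4,[0,-0.6,-3],0],
  [2.4,[0,0,-2.5],0],
  [2.4,[0,0,-1.5],0],
  [2.4,[0,0,-0.9],0],
  [2.4,[0,0,0],0],
  [2.4,[0,0,0],0],
])

```text
clock: 7.9
position: [0.4954, -0.1969, 0.0228]
ee_rot: [-0.706, 0.706, -0.041, 0.042]
contact_force: [0.2, 0.4, 0.5]
width: 0.0238
```

```bash
python3 - <<'E'
from rig import manip
from plan import *
s=manip.get_state();print(s["position"],heading(s),s["width"],s["contact_force"])
push(s,(.5012,-.1472),(.001,.015),back=.15,step=.0125)
E
```

```text
[ 0.49535603 -0.19687805  0.02277492] -6.734886578516566 0.023767089895377874 [0.1912045  0.40403718 0.52225017]
0 [0.22, 2.04] -0.007 tcp [ 0.498 -0.176] h -7.2
1 [0.17, 1.25] 0.005 tcp [ 0.499 -0.164] h -6.8
2 [0.16, 1.23] 0.006 tcp [ 0.501 -0.152] h -6.5
3 [0.15, 1.23] 0.006 tcp [ 0.502 -0.139] h -6.1
4 [0.15, 1.26] 0.007 tcp [ 0.504 -0.127] h -5.8
5 [0.14, 1.2] 0.006 tcp [ 0.505 -0.115] h -5.4
6 [0.13, 1.24] 0.007 tcp [ 0.507 -0.102] h -5.0
7 [0.13, 1.28] 0.007 tcp [ 0.508 -0.09 ] h -4.6
8 [0.12, 1.21] 0.007 tcp [ 0.509 -0.077] h -4.2
9 [0.11, 1.25] 0.008 tcp [ 0.51  -0.065] h -3.7
10 [0.1, 1.24] 0.008 tcp [ 0.511 -0.053] h -3.3
11 [0.09, 1.27] 0.009 tcp [ 0.512 -0.04 ] h -2.8
12 [0.08, 1.26] 0.008 tcp [ 0.513 -0.027] h -2.3
13 [0.07, 1.24] 0.009 tcp [ 0.514 -0.015] h -1.8
14 [0.06, 1.22] 0.009 tcp [ 0.514 -0.003] h -1.3
15 [0.05, 1.26] 0.01 tcp [0.515 0.01 ] h -0.7
16 [0.04, 1.24] 0.01 tcp [0.515 0.022] h -0.1
17 [0.03, 1.27] 0.011 tcp [0.515 0.035] h 0.5
18 [0.01, 1.25] 0.011 tcp [0.516 0.048] h 1.1
19 [0.01, 1.23] 0.012 tcp [0.516 0.06 ] h 1.8
20 [-0.01, 1.26] 0.012 tcp [0.515 0.072] h 2.5
21 [-0.03, 1.23] 0.013 tcp [0.515 0.085] h 3.2
22 [-0.04, 1.26] 0.014 tcp [0.515 0.097] h 4.0
23 [-0.05, 1.24] 0.014 tcp [0.514 0.11 ] h 4.8
24 [-0.07, 1.26] 0.015 tcp [0.514 0.122] h 5.7
25 [-0.09, 1.24] 0.016 tcp [0.513 0.135] h 6.6
26 [-0.1, 1.25] 0.017 tcp [0.512 0.147] h 7.6
27 [-0.13, 1.23] 0.018 tcp [0.51 0.16] h 8.6
28 [-0.14, 1.24] 0.019 tcp [0.509 0.172] h 9.7
29 [-0.17, 1.26] 0.02 tcp [0.507 0.184] h 10.9
30 [-0.18, 1.22] 0.022 tcp [0.505 0.197] h 12.1
31 [-0.21, 1.24] 0.022 tcp [0.503 0.209] h 13.4
```

arm_command([
  [2.4,[0.11,1.02,0],-0.007],
  [2.4,[0.11,1.02,0],0],
  [2.4,[0.17,1.25,0],0.005],
  [2.4,[0.16,1.23,0],0.006],
  [2.4,[0.15,1.23,0],0.006],
  [2.4,[0.15,1.26,0],0.007],
  [2.4,[0.14,1.2,0],0.006],
  [2.4,[0.13,1.24,0],0.007],
  [2.4,[0.13,1.28,0],0.007],
  [2.4,[0.12,1.21,0],0.007],
  [2.4,[0.11,1.25,0],0.008],
  [2.4,[0.1,1.24,0],0.008],
])

```text
clock: 9.1
position: [0.5106, -0.0522, 0.0223]
ee_rot: [-0.707, 0.707, -0.021, 0.021]
contact_force: [0.8, -1.2, 2.0]
width: 0.0243
```

arm_command([
  [2.4,[0.09,1.27,0],0.009],
  [2.4,[0.08,1.26,0],0.008],
  [2.4,[0.07,1.24,0],0.009],
  [2.4,[0.06,1.22,0],0.009],
  [2.4,[0.05,1.26,0],0.01],
  [2.4,[0.04,1.24,0],0.01],
  [2.4,[0.03,1.27,0],0.011],
  [2.4,[0.01,1.25,0],0.011],
  [2.4,[0.01,1.23,0],0.012],
  [2.4,[-0.01,1.26,0],0.012],
  [2.4,[-0.03,1.23,0],0.013],
  [2.4,[0,0,0],0],
])

```text
clock: 10.3
position: [0.5142, 0.0858, 0.0222]
ee_rot: [0.707, -0.707, -0.02, 0.02]
contact_force: [0.3, 0.3, -0.4]
width: 0.0236
```

```bash
python3 look.py b2 wrist
```

```text
10.35 [0.5142 0.085  0.0222] 3.2 0.0237 [0.3 0.4 0.2]
hi mouth inner [628.  56.]
lo mouth inner [ 65. 162.]
hi back [ 646. -637.]
lo back [-140. -428.]
blob [325. 238.] [  123   120 11379] [0.5128 0.1178 0.015 ] tray [-0.011 -0.106] z 0.015
```

View pics/b2.png

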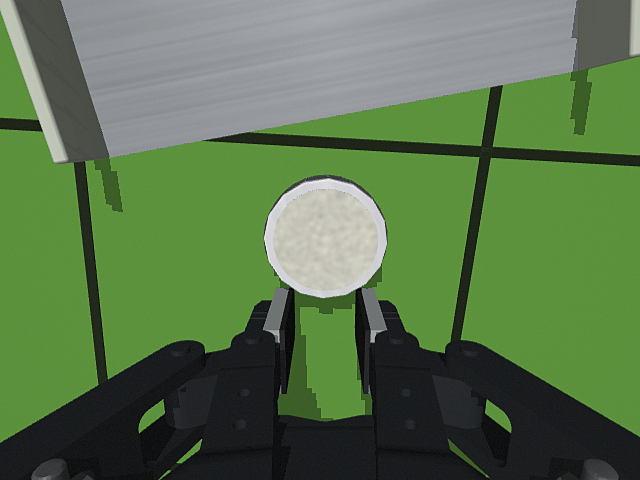

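Lid1 is centred in the cradle at (325,238), just short of the mouth. I'll go on into the middle slot and then back out.

arm_command([
  [2.4,[-0.04,1.26,0],0.014],
  [2.4,[-0.05,1.24,0],0.014],
  [2.4,[-0.07,1.26,0],0.015],
  [2.4,[-0.09,1.24,0],0.016],
  [2.4,[-0.1,1.25,0],0.017],
  [2.4,[-0.13,1.23,0],0.018],
  [2.4,[-0.14,1.24,0],0.019],
  [2.4,[-0.17,1.26,0],0.02],
  [2.4,[-0.18,1.22,0],0.022],
  [2.4,[-0.1,0.7,0],0.022],
  [2.4,[-0.1,0.5,0],0],
  [2.4,[0,0,0],0],
])

```text
clock: 11.55
position: [0.5027, 0.2086, 0.0223]
ee_rot: [0.702, -0.702, -0.082, 0.082]
contact_force: [0.1, 0.5, 0.0]
width: 0.0242
```

arm_command([
  [2.4,[0.3,-1.3,0],0],
  [2.4,[0.7,-3,0],0],
  [2.4,[0,0,4],0],
  [2.4,[0,0,4],0],
  [2.4,[0,0,0],0],
])

```text
clock: 12.05
position: [0.5171, 0.1641, 0.1074]
ee_rot: [0.702, -0.702, -0.085, 0.077]
contact_force: [0.7, 0.3, 0.5]
width: 0.0242
```

```bash
python3 look.py b3 wrist
```

```text
12.1 [0.5152 0.1639 0.1051] 13.2 0.024 [ 0.1  0.  -0.6]
hi mouth inner [466. 263.]
lo mouth inner [163. 266.]
hi back [492.   3.]
lo back [131.   3.]
```

View pics/b3.png

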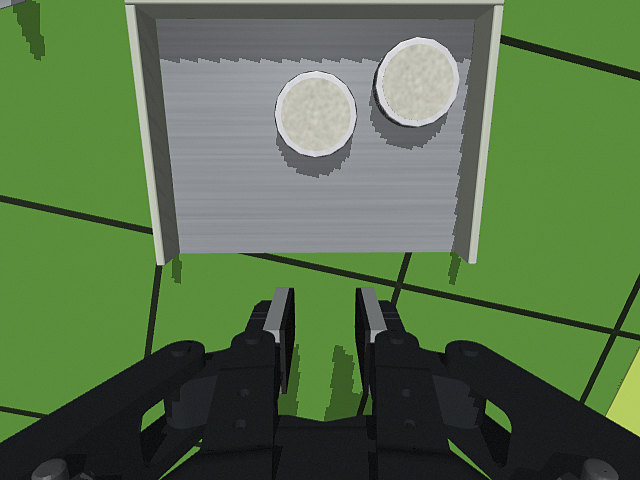

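Lid1 at (316,113) and lid0 at (417,81) lie flat inside the tray, well past the mouth line (row 253). The left slot is free. Next is lid2.

arm_command([
  [2.4,[-0.8,-4.65,0],-0.036],
  [2.4,[-0.8,-4.65,0],-0.036],
  [2.4,[-0.8,-4.65,0],-0.036],
  [2.4,[-0.8,-4.65,0],-0.036],
  [2.4,[-0.8,-4.65,0],-0.036],
  [2.4,[-0.8,-4.65,0],-0.036],
  [2.4,[-0.8,-4.65,0],-0.036],
  [2.4,[-0.8,-4.65,0],-0.036],
  [2.4,[-0.8,-4.65,0],-0.036],
  [2.4,[-0.8,-4.65,0],-0.036],
  [2.4,[0,0,0],0],
  [2.4,[0,0,0],0],
])

```text
clock: 13.3
position: [0.4312, -0.3007, 0.1009]
ee_rot: [0.706, -0.705, 0.047, -0.046]
contact_force: [0.3, 0.2, -0.5]
width: 0.0239
```

```bash
python3 look.py c1 wrist
```

```text
13.35 [ 0.4314 -0.2994  0.101 ] -7.4 0.0241 [-0.1  0.6 -0.1]
hi mouth inner [  814. -2028.]
lo mouth inner [   92. -1414.]
hi back [  763. -4455.]
lo back [ -302. -2935.]
blob [330. 169.] [  80   82 5164] [ 0.4405 -0.2522  0.015 ] tray [-0.167 -0.449] z 0.015
```

View pics/c1.png

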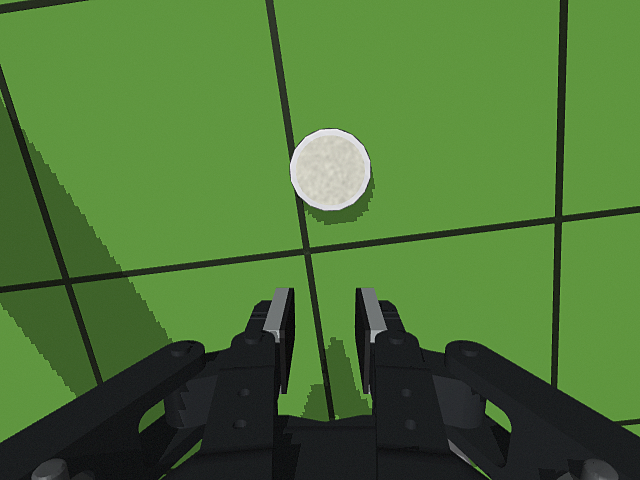

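Lid2 is at (330,169), ahead of the fingers and nearly centred. I'll descend 48 mm behind it.

arm_command([
  [2.4,[0.2,0,-3],0],
  [2.4,[0,0,-2.5],0],
  [2.4,[0,0,-1.5],0],
  [2.4,[0,0,-0.9],0],
  [2.4,[0,0,0],0],
  [2.4,[0,0,0],0],
])

```text
clock: 13.95
position: [0.4352, -0.2994, 0.0237]
ee_rot: [-0.706, 0.706, -0.045, 0.045]
contact_force: [0.1, 0.2, 0.3]
width: 0.024
```

```bash
python3 - <<'E'
from rig import manip
from plan import *
s=manip.get_state();print(s["position"],heading(s),s["width"],s["contact_force"])
push(s,(.4405,-.2522),(-.053,0),back=.15,step=.0135)
E
```

```text
[ 0.43516761 -0.29941922  0.02365215] -7.270468203716291 0.024046034763165112 [0.10353196 0.16351385 0.30581657]
0 [0.15, 1.8] -0.004 tcp [ 0.437 -0.281] h -7.5
1 [0.18, 1.34] 0.004 tcp [ 0.438 -0.268] h -7.3
2 [0.18, 1.32] 0.003 tcp [ 0.44  -0.255] h -7.1
3 [0.17, 1.31] 0.004 tcp [ 0.442 -0.242] h -6.9
4 [0.17, 1.29] 0.004 tcp [ 0.444 -0.229] h -6.6
5 [0.16, 1.36] 0.004 tcp [ 0.445 -0.215] h -6.4
6 [0.15, 1.26] 0.004 tcp [ 0.447 -0.203] h -6.2
7 [0.16, 1.32] 0.005 tcp [ 0.448 -0.189] h -5.9
8 [0.15, 1.37] 0.005 tcp [ 0.45  -0.176] h -5.6
9 [0.14, 1.28] 0.004 tcp [ 0.451 -0.163] h -5.4
10 [0.14, 1.34] 0.005 tcp [ 0.453 -0.15 ] h -5.1
11 [0.12, 1.32] 0.006 tcp [ 0.454 -0.136] h -4.8
12 [0.12, 1.29] 0.005 tcp [ 0.455 -0.123] h -4.5
13 [0.12, 1.35] 0.006 tcp [ 0.456 -0.11 ] h -4.1
14 [0.11, 1.32] 0.006 tcp [ 0.457 -0.097] h -3.8
15 [0.11, 1.37] 0.007 tcp [ 0.458 -0.083] h -3.4
16 [0.09, 1.28] 0.006 tcp [ 0.459 -0.07 ] h -3.0
17 [0.08, 1.32] 0.007 tcp [ 0.46  -0.057] h -2.6
18 [0.08, 1.35] 0.008 tcp [ 0.461 -0.043] h -2.2
19 [0.07, 1.34] 0.008 tcp [ 0.462 -0.03 ] h -1.7
20 [0.06, 1.3] 0.008 tcp [ 0.462 -0.017] h -1.2
21 [0.05, 1.34] 0.01 tcp [ 0.463 -0.004] h -0.7
22 [0.04, 1.31] 0.009 tcp [0.463 0.009] h -0.2
23 [0.03, 1.34] 0.01 tcp [0.463 0.023] h 0.4
24 [0.01, 1.36] 0.012 tcp [0.464 0.036] h 1.1
25 [0.0, 1.33] 0.012 tcp [0.464 0.05 ] h 1.8
26 [-0.01, 1.29] 0.012 tcp [0.464 0.063] h 2.5
27 [-0.02, 1.36] 0.014 tcp [0.463 0.076] h 3.3
28 [-0.04, 1.32] 0.016 tcp [0.463 0.089] h 4.2
29 [-0.06, 1.33] 0.016 tcp [0.462 0.103] h 5.1
30 [-0.08, 1.34] 0.018 tcp [0.461 0.116] h 6.2
31 [-0.09, 1.29] 0.02 tcp [0.461 0.129] h 7.3
32 [-0.12, 1.34] 0.022 tcp [0.459 0.142] h 8.6
33 [-0.14, 1.32] 0.025 tcp [0.458 0.156] h 10.0
34 [-0.17, 1.31] 0.028 tcp [0.456 0.169] h 11.6
35 [-0.2, 1.33] 0.031 tcp [0.454 0.182] h 13.4
```

The curve runs close to the near wall end at rows 31–33. I'll replan with a straighter final stretch and a slightly more central slot.

```bash
python3 - <<'E'
from rig import manip
from plan import *
s=manip.get_state()
push(s,(.4405,-.2522),(-.049,-.002),back=.24,step=.0135)
for q in ((.46,.116),(.459,.142)): print(intray(q))
E
```

```text
0 [-0.3, 1.89] -0.158 tcp [ 0.432 -0.281] h -16.3
1 [0.4, 1.25] 0.014 tcp [ 0.436 -0.268] h -15.5
2 [0.4, 1.3] 0.014 tcp [ 0.44  -0.255] h -14.7
3 [0.38, 1.31] 0.015 tcp [ 0.444 -0.242] h -13.9
4 [0.34, 1.25] 0.014 tcp [ 0.447 -0.229] h -13.1
5 [0.34, 1.31] 0.015 tcp [ 0.451 -0.216] h -12.2
6 [0.32, 1.31] 0.015 tcp [ 0.454 -0.203] h -11.4
7 [0.29, 1.31] 0.015 tcp [ 0.457 -0.19 ] h -10.5
8 [0.27, 1.26] 0.014 tcp [ 0.46  -0.178] h -9.7
9 [0.26, 1.31] 0.015 tcp [ 0.462 -0.164] h -8.8
10 [0.24, 1.32] 0.015 tcp [ 0.465 -0.151] h -8.0
11 [0.22, 1.32] 0.015 tcp [ 0.467 -0.138] h -7.1
12 [0.2, 1.32] 0.015 tcp [ 0.469 -0.125] h -6.2
13 [0.18, 1.32] 0.016 tcp [ 0.471 -0.112] h -5.3
14 [0.16, 1.38] 0.016 tcp [ 0.472 -0.098] h -4.4
15 [0.14, 1.32] 0.015 tcp [ 0.474 -0.085] h -3.6
16 [0.11, 1.33] 0.015 tcp [ 0.475 -0.071] h -2.7
17 [0.1, 1.33] 0.015 tcp [ 0.476 -0.058] h -1.8
18 [0.08, 1.32] 0.016 tcp [ 0.476 -0.045] h -0.9
19 [0.05, 1.33] 0.015 tcp [ 0.477 -0.031] h -0.1
20 [0.04, 1.34] 0.015 tcp [ 0.477 -0.018] h 0.8
21 [0.02, 1.33] 0.015 tcp [ 0.478 -0.005] h 1.7
22 [-0.01, 1.33] 0.016 tcp [0.477 0.009] h 2.6
23 [-0.02, 1.34] 0.015 tcp [0.477 0.022] h 3.4
24 [-0.05, 1.34] 0.015 tcp [0.477 0.035] h 4.3
25 [-0.07, 1.34] 0.015 tcp [0.476 0.049] h 5.2
26 [-0.08, 1.34] 0.015 tcp [0.475 0.062] h 6.0
27 [-0.11, 1.34] 0.015 tcp [0.474 0.075] h 6.9
28 [-0.12, 1.28] 0.014 tcp [0.473 0.088] h 7.7
29 [-0.15, 1.35] 0.015 tcp [0.471 0.102] h 8.5
30 [-0.17, 1.35] 0.015 tcp [0.47  0.115] h 9.4
31 [-0.18, 1.29] 0.014 tcp [0.468 0.128] h 10.2
32 [-0.21, 1.34] 0.014 tcp [0.466 0.142] h 11.0
33 [-0.22, 1.3] 0.014 tcp [0.464 0.155] h 11.8
34 [-0.25, 1.35] 0.014 tcp [0.461 0.168] h 12.6
35 [-0.25, 1.29] 0.013 tcp [0.459 0.181] h 13.4
[-0.06273528 -0.09504885]
[-0.05768262 -0.06952493]
```

arm_command([
  [2.4,[-0.4,0,-0.1],-0.1],
  [2.4,[0,0.9,0],-0.058],
  [2.4,[0.1,0.99,0],0],
  [2.4,[0.4,1.25,0],0.014],
  [2.4,[0.4,1.3,0],0.014],
  [2.4,[0.38,1.31,0],0.015],
  [2.4,[0.34,1.25,0],0.014],
  [2.4,[0.34,1.31,0],0.015],
  [2.4,[0.32,1.31,0],0.015],
  [2.4,[0.29,1.31,0],0.015],
  [2.4,[0.27,1.26,0],0.014],
  [2.4,[0.26,1.31,0],0.015],
])

```text
clock: 15.15
position: [0.4621, -0.1639, 0.0223]
ee_rot: [-0.705, 0.705, -0.054, 0.054]
contact_force: [0.2, -1.9, 2.3]
width: 0.0241
```

```bash
python3 look.py c2 wrist
```

```text
15.2 [ 0.4617 -0.1619  0.0222] -8.8 0.0242 [ 0.1  1.9 -0. ]
hi mouth inner [ 1095. -2778.]
lo mouth inner [ -199. -1476.]
hi back [  1720. -19045.]
lo back [-1609. -5409.]
blob [324. 243.] [  123   120 11254] [ 0.4669 -0.1339  0.015 ] tray [-0.114 -0.34 ] z 0.015
```

The blob at (324,243) shows lid2 centred in the cradle, as the others were.

arm_command([
  [2.4,[0.24,1.32,0],0.015],
  [2.4,[0.22,1.32,0],0.015],
  [2.4,[0.2,1.32,0],0.015],
  [2.4,[0.18,1.32,0],0.016],
  [2.4,[0.16,1.38,0],0.016],
  [2.4,[0.14,1.32,0],0.015],
  [2.4,[0.11,1.33,0],0.015],
  [2.4,[0.1,1.33,0],0.015],
  [2.4,[0.08,1.32,0],0.016],
  [2.4,[0.05,1.33,0],0.015],
  [2.4,[0.04,1.34,0],0.015],
  [2.4,[0.02,1.33,0],0.015],
])

```text
clock: 16.4
position: [0.4772, -0.0042, 0.0223]
ee_rot: [0.707, -0.707, -0.01, 0.01]
contact_force: [-0.1, -0.4, 0.5]
width: 0.0241
```

arm_command([
  [2.4,[-0.01,1.33,0],0.016],
  [2.4,[-0.02,1.34,0],0.015],
  [2.4,[-0.05,1.34,0],0.015],
  [2.4,[-0.07,1.34,0],0.015],
  [2.4,[-0.08,1.34,0],0.015],
  [2.4,[-0.11,1.34,0],0.015],
  [2.4,[-0.12,1.28,0],0.014],
  [2.4,[0,0,0],0],
])

```text
clock: 17.2
position: [0.4723, 0.0893, 0.0223]
ee_rot: [0.706, -0.705, -0.048, 0.048]
contact_force: [-0.4, 0.0, 0.0]
width: 0.024
```

```bash
python3 look.py c3 wrist
```

```text
17.25 [0.4725 0.0886 0.0223] 7.7 0.0239 [ 0.8  0.6 -0.1]
hi mouth inner [776. 115.]
lo mouth inner [215. 172.]
hi back [ 903. -526.]
lo back [ 114. -417.]
blob [325. 237.] [  123   120 11386] [0.4683 0.1216 0.015 ] tray [-0.053 -0.092] z 0.015
```

View pics/c3.png

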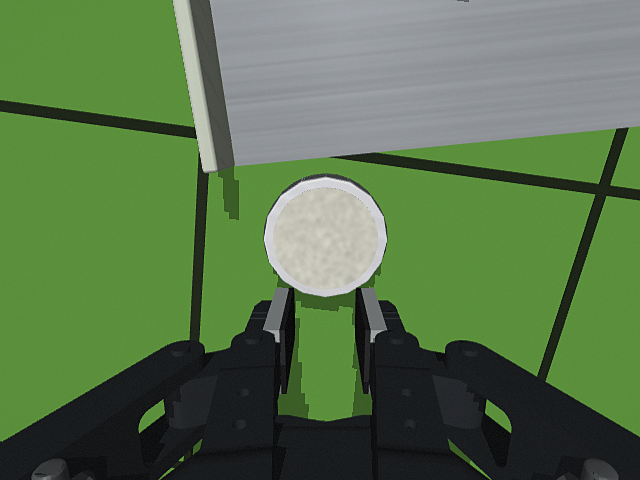

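Lid2 is at (325,237), and the wall end at (212,170) is clear to its left. I'll do the final stretch and then back out.

arm_command([
  [2.4,[-0.15,1.35,0],0.015],
  [2.4,[-0.17,1.35,0],0.015],
  [2.4,[-0.18,1.29,0],0.014],
  [2.4,[-0.21,1.34,0],0.014],
  [2.4,[-0.22,1.3,0],0.014],
  [2.4,[-0.25,1.35,0],0.014],
  [2.4,[-0.25,1.29,0],0.013],
  [2.4,[-0.15,0.6,0],0],
  [2.4,[-0.1,0.4,0],0],
  [2.4,[0,0,0],0],
  [2.4,[0.3,-1.3,0],0],
  [2.4,[0.7,-3,0],0],
])

```text
clock: 18.45
position: [0.4659, 0.1473, 0.0223]
ee_rot: [0.702, -0.702, -0.083, 0.083]
contact_force: [0.9, -0.6, -0.1]
width: 0.0235
```

arm_command([
  [2.4,[0,0,4],0],
  [2.4,[0,0,4],0],
  [2.4,[1.5,-4.5,0],0],
  [2.4,[0,0,0],0],
  [2.4,[0,0,0],0],
])

```text
clock: 18.95
position: [0.4809, 0.1006, 0.1024]
ee_rot: [-0.702, 0.703, 0.08, -0.081]
contact_force: [-1.0, -0.5, -0.4]
width: 0.0239
```

```bash
python3 look.py d1 wrist; python3 look.py d1s scene
```

```text
19.0 [0.4803 0.1014 0.102 ] 13.2 0.0241 [ 0.1  0.2 -0.5]
hi mouth inner [579. 168.]
lo mouth inner [247. 169.]
hi back [ 631. -144.]
lo back [ 229. -142.]
blob [529.   4.] [ 55  11 403] [0.5486 0.2475 0.015 ] tray [0.054 0.012] z 0.015
19.05 [0.48   0.102  0.1018] 13.2 0.0239 [ 0.7 -0.8  0.4]
```

View pics/d1.png

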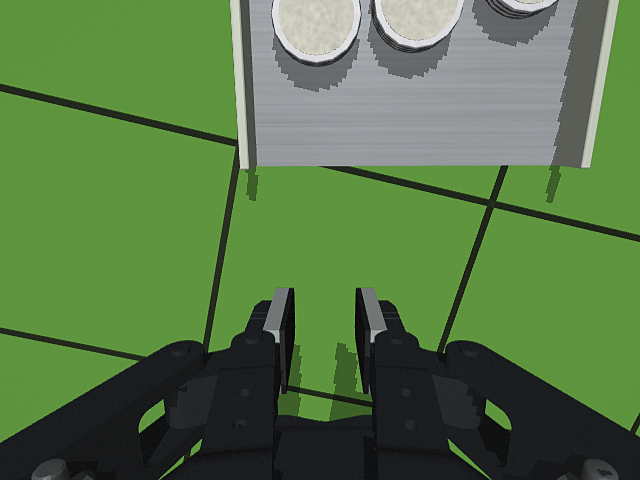

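View pics/d1s.png

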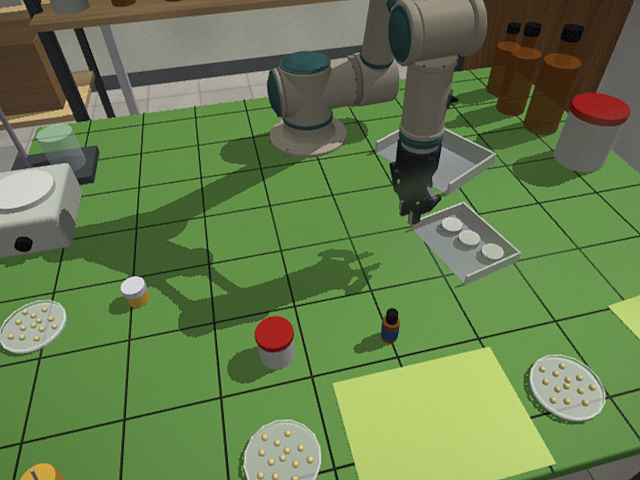

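All three lids lie flat in the small tray, at scene (452,226), (470,238) and (491,251). The bottle (391,325), jar (134,291) and tub (275,343) are where they were. I do one numeric check and then hand in.

```bash
python3 - <<'E'
from h import *; from plan import *
import cv2
d=load("d1s.npz");d0=load("scene0.npz");P=cloud(d);X=P.reshape(-1,3)
g=np.array([intray(x) for x in X[:,:2]])
m=(abs(g[:,0])<.078)&(abs(g[:,1])<.06)&(X[:,2]>.0125)&(X[:,2]<.02)
k,l,st,c=cv2.connectedComponentsWithStats(m.reshape(480,640).astype(np.uint8))
for i in range(1,k):
    if st[i,4]>60: w=(l==i).ravel(); print(c[i].round(0),st[i,4],"tray mm",(at_z(d,*c[i],.015)[:2]-C)@np.c_[ex,ey]*1000,"z",X[w,2].min().round(4),X[w,2].max().round(4))
for nm,(a,b,e,f) in dict(bottle=(375,300,410,350),jar=(115,270,155,312),tub=(250,312,300,372)).items():
    print(nm,abs(d["pixels"][b:f,a:e].astype(int)-d0["pixels"][b:f,a:e]).mean())
E
```

```text
[451. 225.] 237 tray mm [-48.01873718   5.53467521] z 0.013 0.0198
[469. 238.] 260 tray mm [ 2.09356913 12.02276996] z 0.0126 0.0198
[492. 252.] 284 tray mm [55.38409339 27.91503053] z 0.0127 0.0195
bottle 5.427047619047619
jar 11.079365079365079
tub 6.703666666666667
```

```bash
python3 - <<'E'
from h import *
import cv2
from rig import manip
d=load("d1s.npz");d0=load("scene0.npz")
for nm,(a,b,e,f) in dict(bottle=(375,300,410,350),jar=(115,270,155,312),tub=(250,312,300,372)).items():
    for q in(d0,d):
        X=cloud(q)[b:f,a:e].reshape(-1,3); X=X[X[:,2]>.025]; print(nm,len(X),X.mean(0).round(4))
s=manip.get_state(); print(s["clock"],s["qd"].round(3),s["contact_force"].round(1)); print(manip.sign_off())
E
```

```text
bottle 421 [ 0.6933 -0.0094  0.065 ]
bottle 420 [ 0.6911 -0.0084  0.0619]
jar 490 [ 0.4999 -0.4318  0.055 ]
jar 490 [ 0.4946 -0.4336  0.0495]
tub 1490 [ 0.6775 -0.2005  0.0668]
tub 1490 [ 0.6782 -0.2005  0.0678]
19.05 [ 0.021  0.004 -0.     0.    -0.002 -0.   ] [ 0.7 -0.8  0.4]
the job is handed in; nothing more can be done
None
```

All three lids are in the smaller tray and the job is handed in at 19 s of the 72 s allowed; sign-off gives no verdict. I swept each lid in turn through the tray's open side, resting it against the two fingertips held 24 mm apart, and the lids were only pushed.

- **Lids:** the last scene image puts them at about (55, 28), (2, 12) and (-48, 6) mm in the tray frame. Each is clear of the walls and the mouth, with its top at about 15 mm, so it is lying flat.
- **Forces:** readings between moves peaked at about 6 N while the arm settled after a fast move in the air, and stayed under 4 N while pushing.
- **Gripper:** it was about 10 cm above the bench and touching nothing at hand-in.
- **Bottle, jar and tub:** all three are standing and look unmoved in the last image. Their mean depth points differ from the start by 1–8 mm, most for the jar. I take this as depth noise, because the pixel counts match and the arm never came near the jar.
- **Camera agreement:** the top and scene cameras differed by up to 5 mm on absolute positions. I used the wrist view to settle it.

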